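# Clear the rejected slide and present the next one to the label imager

### The arm

A 6-joint arm with a two-finger parallel gripper is mounted at the origin on the work surface. World frame = base frame: x ahead of the robot, y to its left, z up, the work surface at z = 0. Lengths are in m, angles in rad, forces in N, time in s.
With the tool pointing down it reaches from about 0.275 to 0.975 m from the base axis. Payload 8.4 kg.
Tool frame: the origin (TCP) lies midway between the tips of the shut fingers; the grasp point (between the pads) lies 19 mm behind it; z points along the fingers, y is the direction in which the jaws open and shut (so a half turn about z gives the same grasp; the last joint's range is limited). The gripper opens to 92 mm and grips with 3 to 60 N. Pads are 20 mm wide; open, the fingers measure 128 mm over their backs; the gripper's body (75 mm by 189 mm) begins 69 mm behind the grasp point.
Start: joints at [1.309, 0.353, 1.633, -0, 1.155, -0.002], TCP at [0.161, 0.604, 0.215] pointing down, gripper open.
Joint ranges: [-2.63, 2.63], [-0.92, 2.1], [0.06, 2.66], [-1.3, 4.44], [0, 2.69], [-3.02, 3.02]. Speed limits (rad/s): [2.22, 2.22, 2.79, 3.14, 3.14, 3.14].

### API

Orientations are given as a unit quaternion [x, y, z, w].
In Python, from cell import ctrl, jaws, solver, viewer, workorder gives the robot as it stands. Calls block until the motion is done:
- ctrl.move_to(position, orientation): joint-space move of the TCP to a pose.
- ctrl.move_l(position, max_speed=0.15, attitude=None): straight line of the TCP; attitude=None keeps the orientation; max_speed is the mean speed in m/s.
- ctrl.set_joints(angles): joint-space move.
- jaws.command_gripper(opening, effort=None): finger opening in m; effort is the grip in N (None keeps the last); returns when the fingers have stopped.
- ctrl.sleep(seconds).
- solver.solve_ik(position, orientation): joint angles nearest the present ones, or None.
- ctrl.state(): the state.
- viewer.read_camera(name): name is "side" or "top" or "wrist"; returns a dict with "frame" (420x560x3 uint8, red, green, blue), "fx", "fy", "cx", "cy" (pixels), "distortion" ([k1, k2, p1, p2, k3] as OpenCV has them; the pictures are not rectified), "R" (3x3) and "t" (3): a world point X has camera coordinates R X + t; the wrist camera has in their place "T_tool_cam" (4x4, takes a point from camera to tool coordinates, whose origin is the TCP and whose axes are the flange's). Camera axes: x right, y down, z forward; pixel columns grow to the right and rows downward; lengths in m; the calibration is good to about 2 mm. A picture is of the moment at which its call begins: read the wrist's pose just before it. There is no depth.
A pose or a line that the arm cannot do raises ctrl.Unreachable and nothing moves.
- workorder.close_job(): hands the job in, once; it reports no verdict.
The state is a dict: "time": time; "q": joint angles; "dq": joint speeds; "joint_torque": joint torques, N m; "tcp_pos": TCP position; "ee_rot": TCP orientation; "force": force on the tool from outside, world axes, zero at the start; "torque": the same for the moment, N m; "grip_width": finger opening in m.
Only numpy, scipy, OpenCV 4.12 (cv2) and the standard library are available. Lean on these libraries where they do the work, as an engineer would, in place of code of your own. Each camera call takes 0.05 s, during which the arm holds its last target. There are 200 camera calls.

### The job

Drop the rejected red-ended slide that was left on the label imager into the yellow reject bin. Then pick up the white-frosted slide from the blue drying pad, finding its frosted end by the small corner notch, and finish while holding it in the gripper, still and level with its label face up, fingers on the clear glass only: the centre of the frosted end straight above the black spot ringed in white on the imager's plate, at the height of the yellow band on the column, and that end pointing towards the column. Leave the other slides and the jar, bottle, marker and mailer where they are.

Things in the scene. Friction and masses are not known exactly. Their poses are not given: they have to be found in the camera images.
- slide: The slide to present: thick glass slide, 76 x 26 x 6 mm, 32 g, pale green glass; white frosted end. It starts label face up, lying flat on the drying pad at any yaw. Origin: centre of its underside; x along its length to the frosted end, z out of the label face. The frosted end is the last 22 mm at +x, coloured on the upper face; its corner at +x, +y has a 7 x 7 mm notch.
- slide_label (a point): Centre of the white frosted label on the slide's upper face, 27 mm from the slide's centre towards +x, 6 mm above its underside.
- slide_clear (a point): Middle of the other, clear glass end of the slide: 38 mm from its centre towards -x, 3 mm above its underside.
- reject: The rejected slide: thick glass slide, 76 x 26 x 6 mm, 32 g, pale green glass; red end. It starts lying flat on the imager's plate over the black spot. Origin: centre of its underside; x along its length to the frosted end, z out of the label face. The frosted end is the last 22 mm at +x, coloured on the upper face; its corner at +x, +y has a 7 x 7 mm notch.
- slide_b: Bystander on the drying pad: thick glass slide, 76 x 26 x 6 mm, 32 g, pale green glass; violet end. Origin: centre of its underside; x along its length to the frosted end, z out of the label face. The frosted end is the last 22 mm at +x, coloured on the upper face; its corner at +x, +y has a 7 x 7 mm notch.
- slide_c: Bystander on the drying pad: thick glass slide, 76 x 26 x 6 mm, 32 g, pale green glass; amber-yellow end. Origin: centre of its underside; x along its length to the frosted end, z out of the label face. The frosted end is the last 22 mm at +x, coloured on the upper face; its corner at +x, +y has a 7 x 7 mm notch.
- drying_pad: Fixed flat blue drying pad, 220 (x) x 200 (y) mm, 3 mm thick, on the bench; the slides on it lie with their undersides 3 mm above the bench, at least 90 mm apart centre to centre. Origin: centre of its underside.
- reject_bin: Fixed open yellow plastic bin with red patches on two sides, 170 (x) x 150 (y) x 60 mm high outside, walls and floor 4 to 5 mm thick. Origin: centre of its underside.
- imager: Fixed label imager: grey plate 8 mm thick, x -70 to +220 mm, 130 mm wide, a black spot ringed in white (32 mm) at x = y = 0. Column (22 mm thick, yellow band 120 mm above the bench) at x = +195 mm carries a white camera head about 215 mm up, reaching from x = +155 mm, that looks at the spot. Origin: on the bench under the spot; x points from spot to column, z up.
- read_point (a point): The reading point, 120 mm above the bench, straight above the black spot: where the centre of the frosted label is to be held.
- jar: Bystander, loose: white square staining jar with lid, 56 x 56 x 97 mm high. Origin: centre of its underside.
- bottle: Bystander, loose: amber bottle with blue cap, 64 mm across, 150 mm high. Origin: centre of its underside.
- marker: Bystander, loose: white marker pen with red cap, 142 x 15 x 12.5 mm, lying along its x. Origin: on its underside, about mid-length.
- mailer: Bystander, loose: closed white slide mailer, 88 x 36 x 20 mm, lying along its x. Origin: centre of its underside.
Mind the look-alikes: they are no part of the job. There is more than one size of the reject_bin; the job needs the smaller.

How it is judged:
On the way:
1. the rejected slide lies released in the reject bin (x of reject in the frame of reject_bin between -0.08 and 0.08 m and y of reject in the frame of reject_bin between -0.07 and 0.07 m and z of reject in the frame of reject_bin between -0.01 and 0.05 m and contact force between reject and the fingers below 0.1 N and linear speed of reject below 0.05 m/s), for 0.2 s.
At the end, for the whole second after the job is handed in: Reject released in the bin. White-ended slide held by its clear glass (grasp over 20 mm from label centre), still, off the imager, face up within 10 deg; label within 20 mm of the reading point sideways, 25 mm in height; frosted end towards the column within 15 deg (all of step 1 and horizontal distance between slide_label and read_point below 0.02 m and z of slide_label in the frame of imager between 0.095 and 0.145 m and angle between slide's own z axis and vertical below 0.18 rad and angle between the x axis of slide and the x axis of imager, either way round below 0.27 rad and x of slide_clear in the frame of imager below -0.03 m and contact force between slide and the fingers above 0.5 N and contact force between slide and imager below 0.1 N and contact force between slide and reject below 0.1 N and distance between the grasp point and slide_label above 0.02 m and linear speed of slide below 0.03 m/s); the arm keeps its last pose, push and grip.
It fails at once if another slide on the drying pad is shifted more than 25 mm (distance of any of slide_b, slide_c from where it was at the start of the episode above 0.025 m).
It fails at once if the jar, bottle, marker or mailer is shifted more than 25 mm (distance of any of jar, bottle, marker, mailer from where it was at the start of the episode above 0.025 m).
It also fails if it takes over 64 s, if anything falls off the work surface, if the arm or the gripper's body presses on something with over 40 N, if the wrist force passes 120 N, or if a joint passes its speed limit or range.

## Working session

There is one attempt and no reset: what is moved stays moved. The work goes in short steps, each a Python script; the robot and the scene stay as the last script left them, time stands still between calls to the robot, and variables do not carry over. Pictures are saved under pics/ and viewed, about 8 in all and at most 12, crops included, and the job is handed in when it is done.

```bash
mkdir -p pics; ls; python3 - <<'E'
from cell import ctrl,viewer
import cv2
for n in("top","side"):
    d=viewer.read_camera(n); cv2.imwrite(f"pics/{n}0.png",d["frame"][:,:,::-1])
    print(n,d["fx"],d["cx"],d["cy"],d["distortion"],d["R"],d["t"])
s=ctrl.state();print(s["tcp_pos"],s["ee_rot"],s["time"],s["grip_width"])
d=viewer.read_camera("wrist");print(d["T_tool_cam"])
E
```

```text
pics
top 541.870285889653 270.5401086592481 210.3502648219123 [0.00549505 0.         0.         0.         0.        ] [[-0.0157737  -0.99982516  0.01004192]
 [-0.99556748  0.01477365 -0.09288235]
 [ 0.09271775 -0.01146251 -0.99562645]] [0.01705376 0.46666677 1.3157798 ]
side 530.5536403385926 282.0846363063554 214.62662217325453 [-0.19251996  0.          0.          0.          0.        ] [[ 0.97868833 -0.20411614 -0.02248898]
 [-0.15847785 -0.68110569 -0.71482851]
 [ 0.13059067  0.70315833 -0.69893808]] [-0.46344147  0.13225932  1.3722903 ]
[0.16045567 0.60361016 0.21395534] [ 1.29524539e-01  9.91576036e-01 -5.94976192e-04 -6.43901543e-05] 0.1 0.09196236920827301
[[ 1.01328401e-03 -9.71535604e-01 -2.36891416e-01  6.67579445e-02]
 [ 9.99999470e-01  1.02768665e-03  6.26839958e-05  5.37087553e-04]
 [ 1.82550412e-04 -2.36891354e-01  9.71536131e-01 -1.69711665e-01]
 [ 0.00000000e+00  0.00000000e+00  0.00000000e+00  1.00000000e+00]]
```

View pics/top0.png

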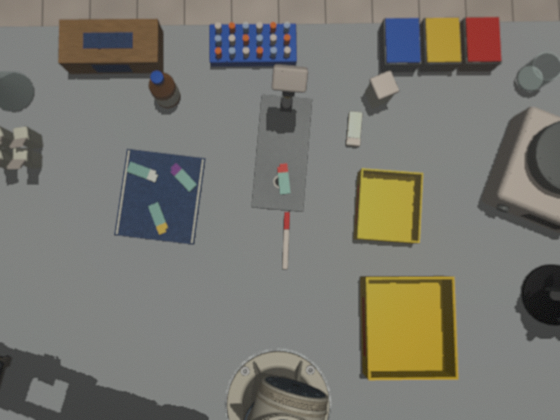

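View pics/side0.png

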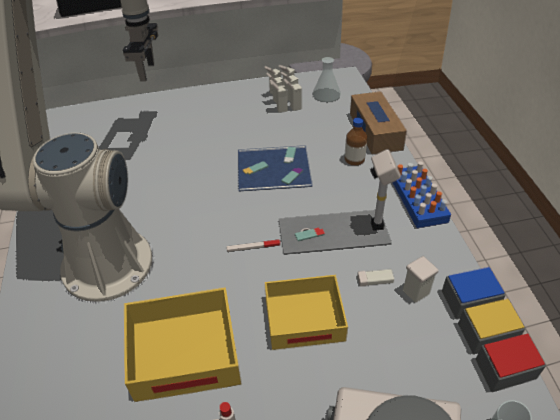

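Small bin is at top (390,206), and the larger look-alike is at (410,328). On the pad, the white end is at (152,175), violet at (177,170) and amber at (161,229). The red-ended slide is at (284,180) on the imager. Next I'll measure these and confirm with an enlarged crop.

```bash
cat > h.py <<'E'
import numpy as np, cv2
from scipy.spatial.transform import Rotation as Ro
from cell import ctrl,jaws,solver,viewer,workorder
def cam(name):
    s=ctrl.state(); d=viewer.read_camera(name)
    if name=="wrist":
        T=np.eye(4);T[:3,:3]=Ro.from_quat(s["ee_rot"]).as_matrix();T[:3,3]=s["tcp_pos"]
        M=np.linalg.inv(T@np.array(d["T_tool_cam"])); d["R"],d["t"]=M[:3,:3],M[:3,3]
    d["R"]=np.array(d["R"]);d["t"]=np.array(d["t"])
    d["K"]=np.array([[d["fx"],0,d["cx"]],[0,d["fy"],d["cy"]],[0,0,1]]);return d
def pix2w(d,uv,z):
    p=cv2.undistortPoints(np.float64(uv).reshape(-1,1,2),d["K"],np.array(d["distortion"]))[:,0]
    r=np.c_[p,np.ones(len(p))]@d["R"]; c=-d["R"].T@d["t"]
    return c+r*((z-c[2])/r[:,2])[:,None]
def w2pix(d,X):
    return cv2.projectPoints(np.float64(X).reshape(-1,1,3),cv2.Rodrigues(d["R"])[0],d["t"],d["K"],np.array(d["distortion"]))[0][:,0]
def blobs(d,lo,hi,box,z,amin=15):
    """HSV mask inside box (u0,v0,u1,v1) -> list of (area, centre px, world minAreaRect centre, size mm, yaw of long side)"""
    m=cv2.inRange(cv2.cvtColor(d["frame"],cv2.COLOR_RGB2HSV),lo,hi)
    k=np.zeros_like(m);u0,v0,u1,v1=box;k[v0:v1,u0:u1]=255;m&=k
    out=[]
    for c in cv2.findContours(m,cv2.RETR_EXTERNAL,cv2.CHAIN_APPROX_NONE)[0]:
        if cv2.contourArea(c)<amin: continue
        W=pix2w(d,c[:,0],z)[:,:2]; r=cv2.minAreaRect(np.float32(W*1000)); b=cv2.boxPoints(r)
        e=[b[1]-b[0],b[2]-b[1]]; e=max(e,key=np.linalg.norm)
        out.append((cv2.contourArea(c),c[:,0].mean(0).round(1),(np.array(r[0])/1000).round(4),sorted(np.round(r[1],1)),round(float(np.arctan2(e[1],e[0])),3)))
    return sorted(out,key=lambda o:-o[0])
def down(a):
    """tool down, tool y (jaws) along world yaw a+90deg, tool x along yaw a"""
    c,s=np.cos(a),np.sin(a); return Ro.from_matrix(np.array([[c,s,0],[s,-c,0],[0,0,-1.]])).as_quat()
E
python3 - <<'E'
from h import *
d=cam("top");f=d["frame"]
hsv=cv2.cvtColor(f,cv2.COLOR_RGB2HSV)
for u,v in [(137,169),(152,175),(185,180),(177,170),(156,214),(161,229),(284,187),(283,169),(272,202),(298,150),(390,206)]: print((u,v),hsv[v,u])
print("glass",*blobs(d,(60,50,80),(100,160,255),(110,140,320,245),.012),sep="\n")
print("yellow",*blobs(d,(20,150,60),(35,255,255),(340,150,470,400),.06,500),sep="\n")
print("bands",*blobs(d,(20,120,60),(35,255,255),(255,60,320,160),.12,2),sep="\n")
print("plate corners",pix2w(d,[(260,95),(312,98),(303,211),(252,208)],.008).round(3))
print("spot",pix2w(d,[(278,182)],.008).round(3))
a=cv2.resize(f[145:240,110:210],None,fx=4,fy=4,interpolation=2);b=cv2.resize(f[120:215,245:320],None,fx=4,fy=4,interpolation=2)
cv2.imwrite("pics/crop1.png",np.hstack([a,b])[:,:,::-1])
E
```

```text
(137, 169) [ 79  54 146]
(152, 175) [ 33  15 174]
(185, 180) [ 79  51 150]
(177, 170) [146 102 118]
(156, 214) [ 80  55 145]
(161, 229) [ 23 144 174]
(284, 187) [ 78  49 161]
(283, 169) [  2 152 174]
(272, 202) [ 50   7 114]
(298, 150) [ 60   2 115]
(390, 206) [ 26 161 177]
glass
(226.0, array([185.6, 180.5]), array([0.5457, 0.2195]), [np.float64(29.9), np.float64(52.0)], 0.773)
(221.5, array([156.3, 213.1]), array([0.466 , 0.2936]), [np.float64(29.6), np.float64(52.0)], 0.37)
(210.0, array([137.9, 169.7]), array([0.5747, 0.3407]), [np.float64(30.2), np.float64(51.3)], 1.198)
yellow
(9035.5, array([410.1, 328.1]), array([ 0.1814, -0.3111]), [np.float64(219.8), np.float64(236.2)], -0.016)
(3242.0, array([392.2, 211.8]), array([ 0.4689, -0.2755]), [np.float64(148.4), np.float64(164.6)], -0.103)
bands
plate corners [[ 0.763  0.032  0.008]
 [ 0.754 -0.1    0.008]
 [ 0.465 -0.071  0.008]
 [ 0.475  0.056  0.008]]
spot [[ 0.539 -0.01   0.008]]
```

View pics/crop1.png

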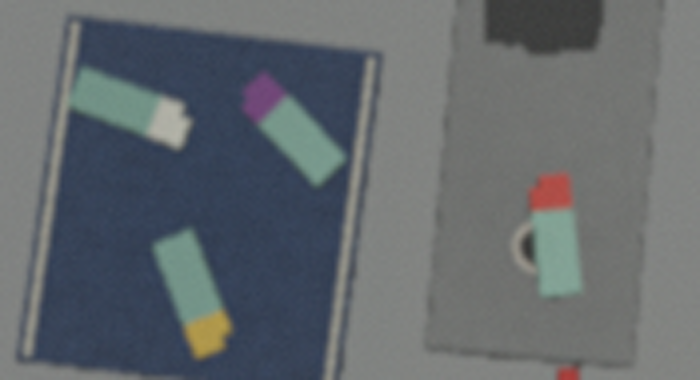

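The crop confirms it: white end at crop (170,122) with the notch at its outer corner, violet at (265,95), amber at (210,335), and red at (552,190) on the plate just right of the ringed spot. The small bin measures 165x148 mm, which fits the 170x150 one. Next I'll move above the reject and take a closer look.

```bash
python3 - <<'E'
from h import *
d=cam("top")
print("redglass",*blobs(d,(65,30,110),(100,160,255),(262,140,310,205),.014),sep="\n")
print("red",*blobs(d,(0,100,80),(8,255,255),(262,140,310,205),.014),sep="\n")
jaws.command_gripper(.05)
ctrl.move_to([.50,-.02,.22],down(3.05))
s=ctrl.state();print(s["tcp_pos"],s["q"],s["time"])
d=cam("wrist");cv2.imwrite("pics/w1.png",d["frame"][:,:,::-1])
print("glass",*blobs(d,(65,30,80),(100,160,255),(0,0,560,420),.014,400),sep="\n")
print("red",*blobs(d,(0,100,80),(8,255,255),(0,0,560,420),.014,300),sep="\n")
E
```

```text
redglass
(193.5, array([283.7, 182.9]), array([ 0.5349, -0.0241]), [np.float64(27.0), np.float64(52.5)], 0.091)
red
(55.0, array([282.5, 167.8]), array([ 0.5748, -0.0218]), [np.float64(17.7), np.float64(22.5)], 1.557)
[ 0.50011574 -0.01940452  0.21998649] [-4.18875697e-02  1.52567370e-01  1.88846585e+00  1.71689490e-04
  1.10053437e+00 -1.52188439e+00] 3.525
glass
(1086.0, array([279. , 216.9]), array([ 0.5334, -0.0222]), [np.float64(26.7), np.float64(54.2)], 0.088)
(1077.0, array([495.6, 206.1]), array([0.5435, 0.219 ]), [np.float64(27.5), np.float64(55.6)], 0.748)
(470.0, array([551.7, 121.8]), array([0.4556, 0.281 ]), [np.float64(19.2), np.float64(67.9)], 0.368)
red
(741.5, array([102.5, 183. ]), array([ 0.4806, -0.2093]), [np.float64(10.5), np.float64(104.3)], -0.087)
(538.5, array([265.9, 130.4]), array([ 0.4406, -0.0274]), [np.float64(15.1), np.float64(43.7)], -0.056)
(374.0, array([284.6, 250. ]), array([ 0.5728, -0.0189]), [np.float64(22.3), np.float64(26.5)], -1.479)
```

View pics/w1.png

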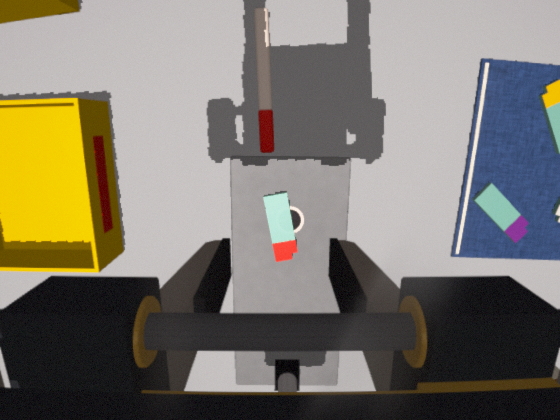

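The wrist view shows the red slide at (281,225), the spot at about (290,220), the marker at (265,80) and the small bin at left (60,185). Both views agree on the glass centre to 2 mm. Next: grasp the reject.

```bash
python3 - <<'E'
from h import *
a=np.pi+.089
ctrl.move_to([.540,-.0227,.08],down(a))
ctrl.move_l([.540,-.0227,.0105],max_speed=.06)
print(ctrl.state()["tcp_pos"],ctrl.state()["force"])
jaws.command_gripper(0,effort=20);print("w",ctrl.state()["grip_width"])
ctrl.move_l([.535,-.0227,.13],max_speed=.12)
print("w",ctrl.state()["grip_width"],ctrl.state()["force"])
d=cam("wrist");cv2.imwrite("pics/w2.png",d["frame"][:,:,::-1])
f=d["frame"]
print("ring",*blobs(d,(0,0,150),(180,40,255),(200,100,360,300),.008,100),sep="\n")
print("spot",*blobs(d,(0,0,0),(180,255,45),(240,150,340,260),.008,100),sep="\n")
print(ctrl.state()["time"])
E
```

```text
[ 0.54030984 -0.02270426  0.01083034] [0.87120761 1.00485383 0.34625447]
w 0.025722995425621595
w 0.02556144272880615 [ 0.67861125 -0.7868288  -0.1373775 ]
ring
(7535.0, array([282.4, 226.5]), array([ 0.5611, -0.0195]), [np.float64(76.4), np.float64(140.7)], -1.481)
(766.0, array([223.8, 110.8]), array([ 0.4649, -0.0744]), [np.float64(20.9), np.float64(34.5)], -1.487)
(636.0, array([234.9, 157. ]), array([ 0.4978, -0.0623]), [np.float64(17.6), np.float64(32.2)], 0.222)
spot
(166.0, array([311.3, 250.5]), array([0.5714, 0.0096]), [np.float64(10.5), np.float64(18.5)], 0.109)
(165.5, array([247.8, 250.6]), array([ 0.5764, -0.0466]), [np.float64(10.5), np.float64(18.3)], 0.091)
7.2083
```

View pics/w2.png

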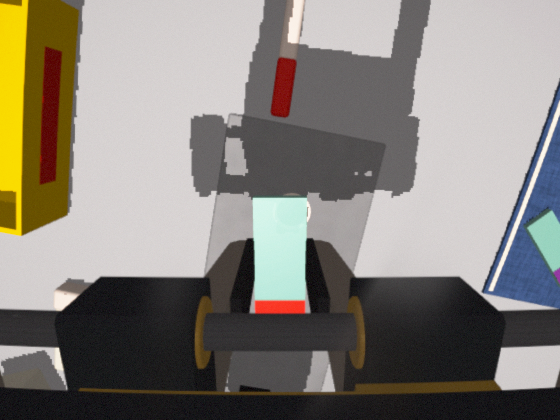

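The reject is held (width 25.6 mm), with the red end at (280,307). Moving it to the bin.

```bash
python3 - <<'E'
from h import *
ctrl.move_to([.467,-.277,.15],down(np.pi-.10))
ctrl.move_l([.467,-.277,.022],max_speed=.1)
print(ctrl.state()["force"],ctrl.state()["grip_width"])
jaws.command_gripper(.05);ctrl.sleep(.3)
ctrl.move_l([.467,-.277,.16],max_speed=.15)
ctrl.move_to([.52,.20,.24],down(1.20+np.pi/2))   # look at pad; out of the way of the spot
d=cam("top")
print("red",*blobs(d,(0,100,80),(8,255,255),(350,160,430,250),.01,20),sep="\n")
print("bin",*blobs(d,(20,150,60),(35,255,255),(340,150,470,260),.06,500),sep="\n")
print("ring",*blobs(d,(0,0,140),(180,40,255),(262,170,300,195),.008,10),sep="\n")
f=d["frame"];a=cv2.resize(f[150:250,245:430],None,fx=4,fy=4,interpolation=2)
cv2.imwrite("pics/t2.png",a[:,:,::-1])
w=cam("wrist");cv2.imwrite("pics/w3.png",w["frame"][:,:,::-1])
print("glass",*blobs(w,(65,30,60),(100,160,255),(0,0,560,420),.009,400),sep="\n")
print("white",*blobs(w,(0,0,140),(180,35,255),(0,0,560,420),.009,150),sep="\n")
print(ctrl.state()["time"],ctrl.state()["q"])
E
```

```text
[-0.57500551 -0.20145735  0.40964116] 0.02566061440665219
red
(52.0, array([386.8, 195.8]), array([ 0.501 , -0.2808]), [np.float64(17.6), np.float64(22.8)], 1.556)
bin
(3226.0, array([390.4, 213. ]), array([ 0.4619, -0.2746]), [np.float64(147.7), np.float64(150.3)], -0.093)
ring
(112.5, array([279.2, 181.2]), array([ 0.5417, -0.0126]), [np.float64(30.1), np.float64(30.4)], -0.014)
glass
(1269.0, array([341.7, 101.8]), array([0.4621, 0.2948]), [np.float64(28.1), np.float64(54.7)], 0.371)
(1044.0, array([307. , 195.5]), array([0.5454, 0.2235]), [np.float64(27.5), np.float64(54.4)], 0.751)
(1028.0, array([411.3, 180.5]), array([0.5722, 0.3415]), [np.float64(26.7), np.float64(54.2)], 1.205)
white
(65001.0, array([146.3, 188.4]), array([0.4518, 0.0737]), [np.float64(361.5), np.float64(436.8)], 1.19)
(42326.5, array([453.3, 128.1]), array([0.5748, 0.3814]), [np.float64(282.3), np.float64(407.9)], -0.196)
(5812.0, array([295.5, 370.9]), array([0.7627, 0.1295]), [np.float64(63.5), np.float64(213.0)], 1.197)
(4697.5, array([223.2,  25. ]), array([0.3326, 0.21  ]), [np.float64(77.0), np.float64(100.1)], 0.334)
(673.5, array([208.7, 375. ]), array([0.7198, 0.0194]), [np.float64(51.1), np.float64(62.6)], -0.396)
(666.0, array([429., 119.]), array([0.5188, 0.379 ]), [np.float64(5.3), np.float64(209.3)], -0.133)
(396.5, array([379.3, 180.3]), array([0.559 , 0.3058]), [np.float64(23.6), np.float64(25.4)], -0.367)
(363.5, array([300.5, 191.9]), array([0.5383, 0.2167]), [np.float64(22.7), np.float64(30.8)], 0.73)
(307.5, array([277.2, 200.8]), array([0.54  , 0.1893]), [np.float64(4.9), np.float64(115.8)], -0.131)
(168.0, array([225.4, 125. ]), array([0.4387, 0.1687]), [np.float64(12.1), np.float64(26.7)], -0.405)
13.4583 [ 3.62976553e-01  2.23682421e-01  1.75266804e+00 -1.50792374e-04
  1.16562304e+00 -8.35843049e-01]
```

View pics/t2.png

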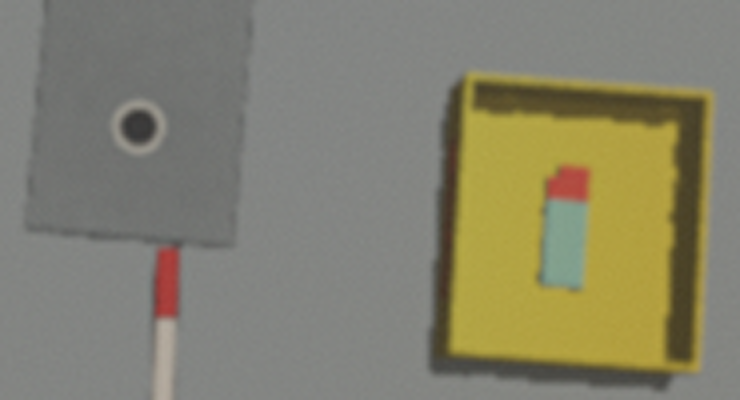

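View pics/w3.png

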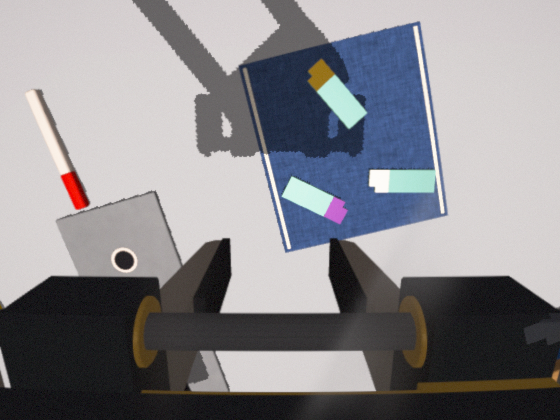

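The reject lies in the bin (t2 at (567,225)), and the ring is at t2 (138,127), world (0.542,-0.013), 30 mm across. In w3 the white slide is at (402,181), notched white end at (379,180). Next I'll check the gripper's clearance to the bottle.

```bash
python3 - <<'E'
from h import *
d=cam("top");s=cam("side")
print("cap",*blobs(d,(100,120,60),(125,255,255),(140,60,185,115),.148,10),sep="\n")
print("capside",*blobs(s,(100,120,60),(125,255,255),(335,105,380,140),.148,10),sep="\n")
print("bodyside low", pix2w(s,[(355,164)],0))
a=1.205;c=np.array([.573,.341])
ux=np.array([np.cos(a),np.sin(a)]);uy=np.array([ux[1],-ux[0]])
for z in(.10,.008):
    q=solver.solve_ik([*c,z],down(a));print(q)
print(solver.solve_ik([.5417-.038,-.0126+.003,.117],down(np.pi-.09)))
b=blobs(d,(100,120,60),(125,255,255),(140,60,185,115),.148,10)[0][2]-c
print("bottle in tool frame x,y",b@ux,b@uy)
E
```

```text
cap
(108.0, array([156.5,  76.6]), array([0.7643, 0.2666]), [np.float64(25.0), np.float64(28.2)], 0.002)
capside
(72.5, array([357.8, 121.8]), array([0.7623, 0.2665]), [np.float64(29.7), np.float64(48.3)], 1.264)
bodyside low [[0.75816364 0.24977299 0.        ]]
[ 5.34569110e-01  5.33243072e-01  1.62810721e+00 -4.44089210e-16
  9.80242374e-01  9.00365437e-01]
[ 5.34569110e-01  6.50173526e-01  1.66770580e+00 -4.44089210e-16
  8.23713325e-01  9.00365437e-01]
[-2.20340832e-02  2.89566497e-01  1.97791770e+00 -4.44089210e-16
  8.74108452e-01 -1.50283041e+00]
bottle in tool frame x,y -0.0010509574503847921 0.20525580500545532
```

```bash
python3 - <<'E'
from h import *
a=1.205
ctrl.move_to([.573,.341,.10],down(a))
ctrl.move_l([.573,.341,.0055],max_speed=.06)
print(ctrl.state()["tcp_pos"],ctrl.state()["force"])
jaws.command_gripper(0,effort=25);print("w",ctrl.state()["grip_width"])
ctrl.move_l([.573,.341,.18],max_speed=.12)
print("w",ctrl.state()["grip_width"],ctrl.state()["force"])
y=-.09;u=np.array([np.cos(y),np.sin(y)]);p=np.array([.5417,-.0126])-.038*u
ctrl.move_to([*p,.18],down(np.pi+y))
ctrl.move_l([*p,.1165],max_speed=.08)
ctrl.sleep(.3)
s=ctrl.state();print(s["tcp_pos"],s["grip_width"],s["time"])
for n in("top","side"):
    d=cam(n)
    m=w2pix(d,[.5417,-.0126,.12])[0].round().astype(int);print(n,"expected label px",m)
    b=(m[0]-30,m[1]-25,m[0]+30,m[1]+25)
    print(*blobs(d,(0,0,140),(180,40,255),b,.12,20),sep="\n")
    print("glass",*blobs(d,(65,30,90),(100,160,255),b,.12,20),sep="\n")
    f=d["frame"];v,h=m[1],m[0]
    cv2.imwrite(f"pics/{n}9.png",cv2.resize(f[v-65:v+65,h-50:h+50],None,fx=4,fy=4,interpolation=2)[:,:,::-1])
a=[cv2.imread(f"pics/{n}9.png") for n in("top","side")];cv2.imwrite("pics/fin.png",np.hstack(a))
E
```

```text
[0.57326498 0.34117068 0.00589536] [-0.18363426 -0.12543061  0.45991246]
w 0.025359000331459578
w 0.02487702196387284 [-0.23760806 -0.09850685 -1.08227318]
[ 0.50406788 -0.00919953  0.11683633] 0.025061900833734062 22.2167
top expected label px [280 174]
(960.5, array([285.1, 159.2]), array([ 0.5751, -0.0231]), [np.float64(49.1), np.float64(113.3)], 1.557)
(254.5, array([252.6, 173.3]), array([0.5436, 0.0501]), [np.float64(13.9), np.float64(113.9)], -0.013)
glass
(20.0, array([278.5, 197.2]), array([ 0.4893, -0.0088]), [np.float64(6.9), np.float64(27.5)], 1.556)
side expected label px [308 203]
(1119.0, array([314.9, 201. ]), array([0.5568, 0.0064]), [np.float64(127.9), np.float64(155.4)], 1.29)
(89.0, array([280.2, 199. ]), array([0.4759, 0.0173]), [np.float64(13.1), np.float64(76.0)], 1.371)
glass
(33.5, array([285.5, 204.7]), array([ 0.4837, -0.0065]), [np.float64(17.9), np.float64(26.2)], 1.356)
(27.0, array([300.8, 204.4]), array([ 0.5225, -0.0136]), [np.float64(15.2), np.float64(22.3)], 1.344)
```

View pics/fin.png

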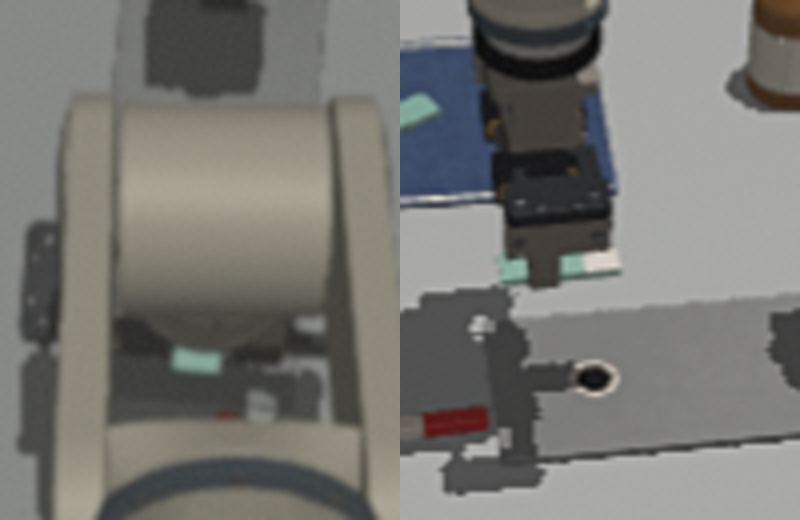

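In the side view, the white label centre is at pixel (308,204), against (308,203) expected. The slide is level, its white end points to the column, and the fingers are on clear glass. Handing in.

```bash
python3 - <<'E'
from h import *
s=ctrl.state();print(s["grip_width"],np.abs(s["dq"]).max(),s["time"]);print(workorder.close_job())
E
```

```text
0.025331894928705273 0.0030528958687148313 22.3167
the job is handed in; nothing more can be done
None
```

I dropped the red-ended slide into the smaller yellow bin, then picked up the white-frosted slide and handed in at 22.3 s of the 64 s allowed. The arm is holding the slide over the imager's spot. No verdict was reported.

- **Reject:** the top view after release shows it lying flat on the bin floor. The bin measured about 165 x 148 mm, so it was the smaller of the two.
- **White slide:** it is held by the clear glass with its white, notched end towards the column. In the side view its label centre is within about 1 pixel of where the reading point should appear, and the slide looks level.
- **Grip:** the opening is 25.3 mm on the 26 mm wide slide, with the grip set to 25 N. The arm was still at hand-in.
- **Not confirmed:** at the end the arm hid the label from the top camera, so the colour check there failed. The final position rests on the side view and the tool pose.
- **Other objects:** the two other slides on the pad were in place on my last wrist view, before the second grasp. I did not re-measure them, the jar, bottle, marker or mailer at the end, but nothing I saw suggested contact.

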